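Set up the lens tray in order of length

ROBOT

A 6-joint arm with a two-finger parallel gripper is mounted at the origin on the work surface. World frame = base frame: x ahead of the robot, y to its left, z up, the work surface at z = 0. Lengths are in mm, angles in degrees, forces in N, time in s.
With the tool pointing down it reaches from about 375 to 975 mm from the base axis. Payload 3.8 kg.
Tool frame: the origin (TCP) lies between the finger pads; the fingertips stand 8 mm ahead of it and the grasp point (between the pads) lies 11 mm behind it; z points along the fingers, y is the direction in which the jaws open and shut (so a half turn about z gives the same grasp; the last joint's range is limited). The gripper opens to 88 mm and grips with 3 to 60 N. Pads are 18 mm wide; open, the fingers measure 123 mm over their backs; the gripper's body (75 mm by 187 mm) begins 45 mm behind the grasp point.
Start: joints at [70.25, 15.12, 91.902, -0, 72.978, -2.114], TCP at [204.498, 643.272, 246.706] pointing down, gripper open.
Joint ranges: [-150.88, 150.88], [-54.13, 125.18], [17.81, 147.31], [-75.09, 255.09], [0, 152.58], [-146.25, 146.25]. Speed limits (degrees/s): [147.25, 147.25, 180, 180, 180, 180].

INTERFACE

Orientations are given as a 3x3 rotation matrix whose columns are the frame's x, y, z axes.
In Python, from cell import * gives the robot as it stands.
- The arm moves only by the tool arm_command, never from a script. Its argument "deltas" is a list that holds one entry, the list of rows, each a list of 6 numbers: the shift along the tool's x, y, z in mm, then the turn, a rotation vector about the tool's x, y, z in rad. In form: [[[dx, dy, dz, rx, ry, rz], ...]]. A call has exactly 10 rows; each row is the pose to reach, as a shift and turn from the pose measured when the call began, along the tool's axes at that moment; what a row does not reach only later rows make up. A row lasts 1/10 s, in which the tool goes at most 50 mm and 8.59 degrees, less where a joint would pass 70% of its speed; a pose out of reach is approached as far as the arm can. A call with a gripper value outside its range is refused whole. "grip" is the closure, from -1 (fully open) to 1 (shut), set as the call begins (left out, the last holds). The fingers move at their own pace and stop on an object; "force" is the grip in N (left out, the last holds). Time passes only in rows, so rows that repeat a pose let the fingers close, or fill a call up. It gives the time, the measured TCP pose, the force and the opening at its end, in the units of the state.
- sense(): the state, without advancing time (a new reading comes with each control period).
- camera(name): name is "scene" or "side" or "wrist"; returns a dict with "pixels" (384x512x3 uint8, red, green, blue), "depth" (384x512 float32, mm along the optical axis (not along the pixel's ray), 0 where there is no reading), "K" (3x3 intrinsics, pixels), "dist_coeffs" ([k1, k2, p1, p2, k3] as OpenCV has them; the pictures are not rectified), "extrinsics" (4x4, takes a point from world to camera coordinates). Camera axes: x right, y down, z forward; pixel columns grow to the right and rows downward; lengths in mm; the calibration is good to about 2 mm. A picture is of the moment at which its call begins.
- finish_job(): hands the job in, once; it reports no verdict.
The state is a dict: "time_s": time; "joints": joint angles; "qd": joint speeds; "joint_efforts": joint torques, N m; "tcp_pos": TCP position; "tool_rot": TCP orientation; "force": force on the tool from outside, world axes, zero at the start; "wrist_torque": the same for the moment, N m; "finger_gap": finger opening in mm.
Only numpy, scipy, OpenCV 4.12 (cv2) and the standard library are available. Lean on these libraries where they do the work, as an engineer would, in place of code of your own. Each camera call takes 0.05 s, during which the arm holds its last target. There are 200 camera calls.

TASK

Move the four camera lenses from the grey foam travel insert to the wooden lens tray, one in each well, in order of length: the shortest lens next to the tray's steel carrying handle, then longer and longer towards the other end. They are glass: set each one down gently, fully down in its well and upright with the front glass up, and do not tip, drop or knock them together.

Things in the scene. Friction and masses are not known exactly. Their poses are not given: they have to be found in the camera images.
- lens_wide: Loose black camera lens, upright, front glass up: shortest of the four, squat, wide front glass (52 mm). 58 mm long; its top 40 mm is a straight grip barrel, diameter 62; narrower below; rear cap (foot) diameter 50, 14 high. About 0.3 kg. Origin: centre of its underside, z up; round, yaw means nothing. Starts in any well of the foam insert, origin 12 mm above the table.
- lens_normal: Loose black camera lens, upright, front glass up: second shortest, slimmest, small front glass (26 mm). 74 mm long; its top 40 mm is a straight grip barrel, diameter 46; narrower below; rear cap (foot) diameter 50, 14 high. About 0.26 kg. Origin: centre of its underside, z up; round, yaw means nothing. Starts in any well of the foam insert, origin 12 mm above the table.
- lens_portrait: Loose black camera lens, upright, front glass up: second longest, front glass 36 mm. 90 mm long; its top 40 mm is a straight grip barrel, diameter 52; narrower below; rear cap (foot) diameter 50, 14 high. About 0.36 kg. Origin: centre of its underside, z up; round, yaw means nothing. Starts in any well of the foam insert, origin 12 mm above the table.
- lens_tele: Loose black camera lens, upright, front glass up: longest, front glass 48 mm. 108 mm long; its top 40 mm is a straight grip barrel, diameter 58; narrower below; rear cap (foot) diameter 50, 14 high. About 0.48 kg. Origin: centre of its underside, z up; round, yaw means nothing. Starts in any well of the foam insert, origin 12 mm above the table.
- foam_insert: Grey foam block, fixed, 370 x 112 x 28 mm high, with a row of four round wells 62 wide, 14 deep, 78 mm apart (39 and 117 mm either side of its middle). The lenses start here in any order, up to 4 mm off the well centres. Origin: centre of its underside, on the table; x along the row, z up. On either side of the bench, the tray on the other.
- well_a: One of four alike wells in a row on the lens tray: fixed black rubber ring, 77 mm outside, 64 inside, 14 high. Origin: its underside's centre, on the tray board's top (10 mm above the table), where a lens's underside must come; x along the row, z up. Wells are 78 mm apart; the letter tells nothing of its place. Tray side rims: 20 mm high, 52 mm off the row's line.
- well_b: One of four alike wells in a row on the lens tray: fixed black rubber ring, 77 mm outside, 64 inside, 14 high. Origin: its underside's centre, on the tray board's top (10 mm above the table), where a lens's underside must come; x along the row, z up. Wells are 78 mm apart; the letter tells nothing of its place. Tray side rims: 20 mm high, 52 mm off the row's line.
- well_c: One of four alike wells in a row on the lens tray: fixed black rubber ring, 77 mm outside, 64 inside, 14 high. Origin: its underside's centre, on the tray board's top (10 mm above the table), where a lens's underside must come; x along the row, z up. Wells are 78 mm apart; the letter tells nothing of its place. Tray side rims: 20 mm high, 52 mm off the row's line.
- well_d: One of four alike wells in a row on the lens tray: fixed black rubber ring, 77 mm outside, 64 inside, 14 high. Origin: its underside's centre, on the tray board's top (10 mm above the table), where a lens's underside must come; x along the row, z up. Wells are 78 mm apart; the letter tells nothing of its place. Tray side rims: 20 mm high, 52 mm off the row's line.
- handle: Carrying handle of the fixed wooden lens tray (385 x 118 mm): steel bow across one end, 85 mm long, top 41 mm above the board; the other end has only a low lip. Which end varies. Origin between its feet on the board, on the row's line, 57 mm from the nearest well's centre (then 135, 213, 291).
There are look-alikes about, which are no part of the job. Leave any green look-alike of the lens_normal alone.

How it is judged (in metres and radians):
At the end, for the whole second after the job is handed in: Each lens stands in a tray well (centre within 11 mm of the well's, under 6 mm above the board, tilt under 0.1 rad), in order of length: shortest nearest the handle, longest farthest (57, 135, 213, 291 mm from the handle, each within 15 mm); all released and at rest (horizontal distance between lens_wide and handle between 0.042 and 0.072 m and (horizontal distance between lens_wide and well_a below 0.011 m or horizontal distance between lens_wide and well_b below 0.011 m or horizontal distance between lens_wide and well_c below 0.011 m or horizontal distance between lens_wide and well_d below 0.011 m) and z of each of lens_wide, lens_normal, lens_portrait, lens_tele in the frame of well_a below 0.006 m and angle between each of lens_wide, lens_normal, lens_portrait, lens_tele's own z axis and vertical below 0.1 rad and linear speed of each of lens_wide, lens_normal, lens_portrait, lens_tele below 0.02 m/s and angular speed of each of lens_wide, lens_normal, lens_portrait, lens_tele below 0.2 rad/s and contact force between each of lens_wide, lens_normal, lens_portrait, lens_tele and the fingers below 0.1 N and horizontal distance between lens_normal and handle between 0.12 and 0.15 m and (horizontal distance between lens_normal and well_a below 0.011 m or horizontal distance between lens_normal and well_b below 0.011 m or horizontal distance between lens_normal and well_c below 0.011 m or horizontal distance between lens_normal and well_d below 0.011 m) and horizontal distance between lens_portrait and handle between 0.198 and 0.228 m and (horizontal distance between lens_portrait and well_a below 0.011 m or horizontal distance between lens_portrait and well_b below 0.011 m or horizontal distance between lens_portrait and well_c below 0.011 m or horizontal distance between lens_portrait and well_d below 0.011 m) and horizontal distance between lens_tele and handle between 0.276 and 0.306 m and (horizontal distance between lens_tele and well_a below 0.011 m or horizontal distance between lens_tele and well_b below 0.011 m or horizontal distance between lens_tele and well_c below 0.011 m or horizontal distance between lens_tele and well_d below 0.011 m)); the robot touches nothing.
It fails at once if a lens was tipped over (more than 35 degrees) (angle between any of lens_wide, lens_normal, lens_portrait, lens_tele's own z axis and vertical above 0.61 rad).
It fails at once if two lenses were knocked together (more than 4 N) (contact force between lens_wide and lens_normal above 4 N or contact force between any of lens_wide, lens_normal and lens_portrait above 4 N or contact force between any of lens_wide, lens_normal, lens_portrait and lens_tele above 4 N).
It fails at once if a lens was dropped (it came down the last 20 mm faster than 0.6 m/s, a free fall of about 20 mm) ((height (world z) of lens_wide below 0.032 m and linear speed of lens_wide above 0.6 m/s) or (height (world z) of lens_normal below 0.032 m and linear speed of lens_normal above 0.6 m/s) or (height (world z) of lens_portrait below 0.032 m and linear speed of lens_portrait above 0.6 m/s) or (height (world z) of lens_tele below 0.032 m and linear speed of lens_tele above 0.6 m/s)).
It also fails if it takes over 109 s, if anything falls off the work surface, if the arm or the gripper's body presses on something with over 40 N, if the wrist force passes 120 N, or if a joint passes its speed limit or range.

## Working session

There is one attempt and no reset: what is moved stays moved. The work goes in short steps, Python scripts to look and compute and a tool call to move; the robot and the scene stay as the last step left them, time stands still between calls to the robot, and variables do not carry over. Pictures are saved under pics/ and viewed, about 12 in all and at most 16, crops included, and the job is handed in when it is done.

Besides the shell and the picture viewer there is one more tool, called after ">>>" as name([rows], argument=value, ...), one row to a line, values as JSON. arm_command: Moves the arm, as the interface text tells. Its arguments: {"type":"object","properties":{"deltas":{"type":"array","items":{"type":"array","items":{"type":"array","items":{"type":"number"}}}},"grip":{"type":"number"},"force":{"type":"number"}},"required":["deltas"]}

```bash
ls; mkdir -p pics; python3 - <<'E'
from cell import *
import cv2,numpy as np
s=sense();print(s)
ims=[]
for n in ["scene","side","wrist"]:
    c=camera(n);np.savez(f"pics/{n}0.npz",**c);cv2.imwrite(f"pics/{n}0.png",c["pixels"][:,:,::-1])
    print(n,c["K"].tolist(),c["dist_coeffs"],np.round(c["extrinsics"],3).tolist())
E
```

```text
pics
{'time_s': 0.0, 'joints': array([ 7.02504438e+01,  1.51673693e+01,  9.19799532e+01, -4.27442434e-04,
        7.29790228e+01, -2.11328867e+00]), 'qd': array([ 0.05855937, -0.06924962,  0.06325859,  0.0065237 ,  0.00090654,
       -0.05163306]), 'joint_efforts': array([-6.04149627e-04, -5.02131629e+01, -3.56863260e+01,  7.25430460e-02,
        2.97218096e-02, -1.98609318e-04]), 'tcp_pos': array([204.26589703, 642.62287397, 245.42130923]), 'tool_rot': array([[-9.52999717e-01,  3.02970286e-01, -7.38423751e-04],
       [ 3.02971176e-01,  9.52997455e-01, -2.07784128e-03],
       [ 7.41917901e-05, -2.20390326e-03, -9.99997569e-01]]), 'force': array([ 0.36314177, -0.33669849,  0.98896967]), 'wrist_torque': array([-0.03230857, -0.02109758,  0.03582606]), 'finger_gap': 88.29735968387402}
scene [[372.52547424569906, 0.0, 255.06803436364007], [0.0, 372.52547424569906, 194.7806816681457], [0.0, 0.0, 1.0]] [-0.054577  0.        0.        0.        0.      ] [[0.193, 0.981, 0.014, -45.463], [0.779, -0.145, -0.61, -392.992], [-0.596, 0.129, -0.792, 1213.45], [0.0, 0.0, 0.0, 1.0]]
side [[484.52417145443604, 0.0, 252.73164580644726], [0.0, 484.52417145443604, 181.3052319832602], [0.0, 0.0, 1.0]] [-0.20340066  0.          0.          0.          0.        ] [[-0.964, -0.264, 0.003, 511.848], [-0.2, 0.721, -0.664, 174.104], [0.173, -0.641, -0.748, 905.848], [0.0, 0.0, 0.0, 1.0]]
wrist [[277.72112414372174, 0.0, 259.86251451408805], [0.0, 277.72112414372174, 187.57740632168628], [0.0, 0.0, 1.0]] [-0.06384083  0.          0.          0.          0.        ] [[0.303, 0.953, -0.001, -674.798], [0.904, -0.287, 0.319, -43.916], [0.303, -0.098, -0.948, 391.067], [0.0, 0.0, 0.0, 1.0]]
```

View pics/scene0.png

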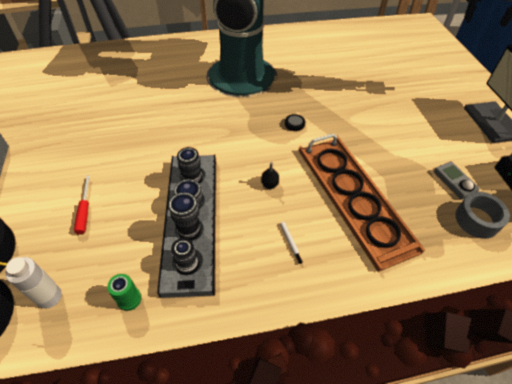

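View pics/side0.png

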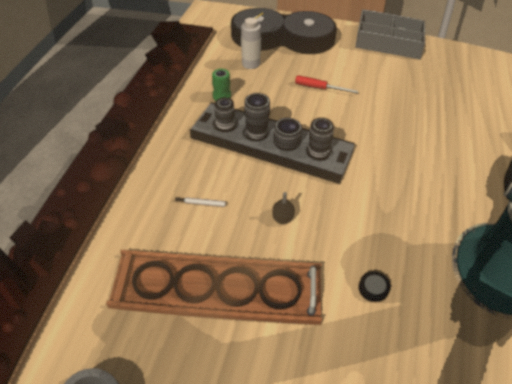

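The scene view has the foam at about (188,225). From the base outward, its lenses are at pixels (188,160), (188,190), (184,208) and (184,255). The tray is at (360,200), with its handle at the base end (322,142). A green decoy stands at (124,290), and a loose cap-like disc lies at (294,122). I'll measure with depth next.

```bash
cat > h.py <<'E'
import numpy as np,cv2
def cloud(c):
    h,w=c["depth"].shape
    uv=np.indices((h,w))[::-1].reshape(2,-1).T.astype(np.float64)
    n=cv2.undistortPoints(uv[:,None],np.array(c["K"]),np.array(c["dist_coeffs"]))[:,0]
    d=c["depth"].reshape(-1,1).astype(float)
    P=np.hstack([n*d,d]);E=np.array(c["extrinsics"])
    W=(P-E[:3,3])@E[:3,:3]
    W[d[:,0]<=0]=np.nan
    return W.reshape(h,w,3)
def ray(c,uv,z):
    uv=np.array(uv,float).reshape(-1,1,2)
    n=cv2.undistortPoints(uv,np.array(c["K"]),np.array(c["dist_coeffs"]))[:,0]
    E=np.array(c["extrinsics"]);R=E[:3,:3];o=-R.T@E[:3,3]
    d=np.hstack([n,np.ones((len(n),1))])@R
    return o+d*((z-o[2])/d[:,2])[:,None]
def fitc(p):
    A=np.c_[2*p,np.ones(len(p))];s=np.linalg.lstsq(A,(p**2).sum(1),rcond=None)[0]
    return s[:2],np.sqrt(s[2]+s[:2]@s[:2])
E
python3 - <<'E'
from h import *
for n in ["scene","side"]:
    c=dict(np.load(f"pics/{n}0.npz"));W=cloud(c);z=W[...,2]
    # foam box top
    f=(abs(z-28)<4)&(W[...,1]<50)&(W[...,0]>250)
    k,l,st,ce=cv2.connectedComponentsWithStats(f.astype(np.uint8))
    i=1+np.argmax(st[1:,4]);print(n,"foam",st[i],cv2.minAreaRect(W[l==i][:,:2].astype(np.float32)))
    # lens tops
    m=(z>55)&(z<140)&(W[...,0]>250)
    k,l,st,ce=cv2.connectedComponentsWithStats(m.astype(np.uint8))
    for i in range(1,k):
        if st[i,4]>60:
            p=W[l==i];print(" blob",st[i],p.min(0).round(),p.max(0).round(),np.percentile(p[:,2],95).round())
    # tray by colour
    hsv=cv2.cvtColor(c["pixels"],cv2.COLOR_RGB2HSV)
    t=cv2.inRange(hsv,(3,120,60),(14,255,220))
    k,l,st,ce=cv2.connectedComponentsWithStats(t)
    for i in range(1,k):
        if st[i,4]>400: print(" tray?",st[i],cv2.minAreaRect(W[(l==i)&np.isfinite(z)][:,:2].astype(np.float32)))
    # rings: dark, near z 24
    d=(hsv[...,2]<60)&(abs(z-22)<8)&(W[...,1]>100)&(W[...,0]>250)
    k,l,st,ce=cv2.connectedComponentsWithStats(d.astype(np.uint8))
    for i in range(1,k):
        if st[i,4]>60:
            p=W[l==i];print(" ring",st[i],cv2.minEnclosingCircle(p[:,:2].astype(np.float32)),np.median(p[:,2]))
E
```

```text
scene foam [   0  316  364   68 9192] ((836.1378784179688, -252.19796752929688), (633.8505249023438, 119.21914672851562), 79.6626968383789)
 blob [486  65  26  46 629] [264. 685.  55.] [392. 715. 140.] 136.0
 blob [177 147  24  29 576] [ 403. -223.   55.] [ 457. -171.  107.] 104.0
 blob [ 169  179   33   53 1324] [ 473. -247.   55.] [ 609. -178.  124.] 122.0
 blob [171 238  26  28 559] [ 639. -252.   55.] [ 684. -205.   90.] 88.0
 blob [   0  257   52   42 1226] [ 650. -545.   55.] [ 703. -488.  140.] 139.0
 blob [107 273  28  27 555] [ 687. -375.   55.] [ 733. -330.   78.] 76.0
 blob [ 433  309   38   45 1329] [869. 187.  55.] [950. 267.  95.] 90.0
 blob [ 475  308   37   36 1054] [882. 270.  55.] [956. 336. 127.] 122.0
 blob [251 359  31  25 530] [ 885. -142.   55.] [926. -90.  71.] 68.0
 tray? [ 299  136  126  135 3520] ((544.7814331054688, 190.81893920898438), (391.2243347167969, 133.94326782226562), 11.020804405212402)
 tray? [369 221  27  23 442] ((663.5130004882812, 205.48709106445312), (61.93375778198242, 65.74166870117188), 37.17573928833008)
 ring [466 105  41  36 345] ((36
[... 2138 characters left out ...]
4610023498535)
 tray? [ 106  250  216   75 9853] ((552.9993896484375, 178.94932556152344), (389.38189697265625, 135.1404571533203), 10.893179893493652)
 tray? [262 274  37  30 828] ((436.1604309082031, 163.0648193359375), (65.2712631225586, 65.39403533935547), 55.066650390625)
 ring [   0  200   92  184 4365] ((896.02392578125, 293.15521240234375), 200.6239776611328) 24.51288617656396
 ring [138 275  41  23 135] ((649.4375, 215.98057556152344), 38.64909744262695) 21.132975371294915
 ring [261 275  40  33 224] ((434.1874084472656, 166.42547607421875), 36.7509651184082) 21.324832468806168
 ring [360 279  15  19  61] ((282.9830322265625, 120.6473388671875), 19.442922592163086) 15.16109364632424
```

Heights identify the lenses. In order outward in the foam:

| Lens | Position (mm) | Top height (mm) |
|---|---|---|
| portrait | (430,-197) | 102 |
| wide | (507,-210) | 70 |
| tele | (581,-217) | 120 |
| normal | (662,-229) | 86 |

The green decoy at (710,-352) is outside the foam. The tray wells run from about (436,163) to (664,206), handle at the near end. I'll move over the tray for a close look.

```bash
cat > go.py <<'E'
import sys,numpy as np
from cell import *
from scipy.spatial.transform import Rotation as Ro
def go(x,y,z,yaw):  # yaw: angle of row direction in deg; tool x = -row dir
    s=sense();R=np.array(s["tool_rot"]);p=np.array(s["tcp_pos"])
    a=np.radians(yaw);d=np.array([np.cos(a),np.sin(a),0])
    T=np.c_[-d,np.cross([0,0,-1],-d),[0,0,-1]]
    print("t",round(s["time_s"],2),"p",p.round(1),"gap",round(s["finger_gap"],1),"F",np.round(s["force"],1),"delta",(R.T@(np.array([x,y,z])-p)).round(1),Ro.from_matrix(R.T@T).as_rotvec().round(3))
if __name__=="__main__": go(*map(float,sys.argv[1:]))
E
python3 go.py 540 184 270 10.9
```

```text
t 0.15 p [204.3 642.8 245.7] gap 88.0 F [ 0.   0.5 -0.5] delta [-458.9 -335.6  -23.8] [-0.002 -0.001 -0.498]
```

>>> arm_command([
  [[-30,-22,-2,0,0,-0.03],[-70,-51,-4,0,0,-0.08],[-110,-80,-6,0,0,-0.13],[-150,-110,-8,0,0,-0.18],[-190,-139,-10,0,0,-0.23],[-230,-168,-12,0,0,-0.28],[-270,-198,-14,0,0,-0.33],[-310,-227,-16,0,0,-0.38],[-350,-256,-18,0,0,-0.43],[-380,-278,-20,0,0,-0.47]],
], grip=-1)

```text
time_s: 1.15
tcp_pos: [483.3, 260.2, 266.1]
tool_rot: [[-0.987, -0.162, -0.0], [-0.162, 0.987, -0.002], [0.001, -0.002, -1.0]]
force: [-0.1, 0.3, 0.1]
finger_gap: 87.7
```

```bash
cat > look.py <<'E'
import sys
from cell import *
from h import *
n,o=sys.argv[1:3]
c=camera(n);np.savez(f"pics/{o}.npz",**c);cv2.imwrite(f"pics/{o}.png",c["pixels"][:,:,::-1])
E
python3 look.py wrist w1; python3 go.py 540 184 270 10.9
```

```text
t 1.2 p [486.2 256.7 266.5] gap 87.8 F [ 2.  -2.4 -0.6] delta [-41.3 -80.5  -3. ] [-0.006  0.001 -0.028]
```

View pics/w1.png

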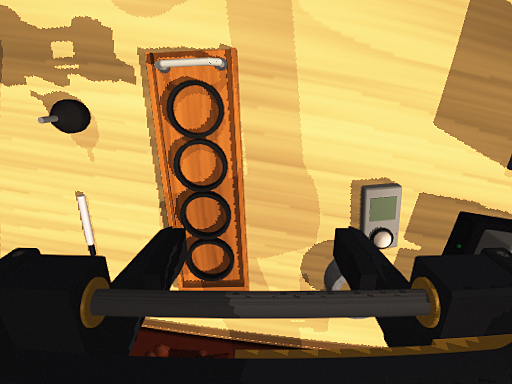

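The wrist view shows the tray with handle at (192,63) and ring centres at about (195,108), (200,164), (205,213) and (209,258). Next I'll fit the rings in the depth cloud and move on to the foam.

```bash
cat > rings.py <<'E'
import sys
from h import *
c=dict(np.load(f"pics/{sys.argv[1]}.npz"));W=cloud(c);z=W[...,2]
v=c["pixels"].max(2)
g=np.array([[436+76.2*i,163+14.5*i] for i in range(4)])
o=[]
for k,q in enumerate(g):
    r=np.hypot(W[...,0]-q[0],W[...,1]-q[1])
    m=(r<46)&(v<75)&(z>18)&(z<30)
    p=W[m][:,:2].astype(np.float32)
    cc,R=cv2.minEnclosingCircle(p);f,Rf=fitc(p.astype(float))
    print(k,len(p),"enc",np.round(cc,1),round(R,1),"fit",f.round(1),Rf.round(1),"z",np.median(z[m]).round(1));o.append(f)
o=np.array(o);d=o[3]-o[0];print(np.linalg.norm(d),np.degrees(np.arctan2(d[1],d[0])),"mean",o.mean(0))
E
python3 rings.py w1; python3 go.py 520 -200 270 -7.9
```

```text
0 921 enc [438.6 164.2] 43.1 fit [435.7 164.8] 35.8 z 23.8
1 888 enc [512.3 176.7] 45.9 fit [510.8 179.3] 36.2 z 23.8
2 792 enc [588.3 192.3] 45.9 fit [587.  193.9] 36.3 z 23.9
3 603 enc [659.5 207.8] 41.5 fit [660.8 208.3] 35.2 z 23.8
229.3200453369461 10.945343837577775 mean [548.59564799 186.57467649]
t 1.2 p [486.2 256.7 266.5] gap 87.8 F [ 2.  -2.4 -0.6] delta [  40.4 -456.2   -1. ] [-0.005  0.002  0.3  ]
```

>>> arm_command([
  [[4,-40,0,0,0,0.03],[8,-88,0,0,0,0.06],[12,-136,0,0,0,0.09],[16,-184,0,0,0,0.12],[20,-232,0,0,0,0.15],[24,-280,0,0,0,0.18],[28,-328,0,0,0,0.21],[32,-376,0,0,0,0.25],[36,-420,0,0,0,0.28],[40,-454,0,0,0,0.3]],
])

```text
time_s: 2.2
tcp_pos: [519.8, -200.1, 268.8]
tool_rot: [[-0.99, 0.14, 0.002], [0.14, 0.99, -0.006], [-0.003, -0.005, -1.0]]
force: [0.6, 0.8, 0.4]
finger_gap: 87.9
```

>>> arm_command([
  [[0,-1,0,0,0,0],[0,-1,0,0,0,0],[0,-1,0,0,0,0],[0,-1,0,0,0,0],[0,-1,0,0,0,0],[0,-1,0,0,0,0],[0,-1,0,0,0,0],[0,-1,0,0,0,0],[0,-1,0,0,0,0],[0,-1,0,0,0,0]],
])

```text
time_s: 3.2
tcp_pos: [519.6, -201.1, 268.7]
tool_rot: [[-0.99, 0.14, 0.002], [0.14, 0.99, -0.006], [-0.003, -0.005, -1.0]]
force: [-0.0, -0.2, 0.1]
finger_gap: 88.2
```

```bash
python3 look.py wrist w2; cat > lens.py <<'E'
import sys
from h import *
c=dict(np.load(f"pics/{sys.argv[1]}.npz"));W=cloud(c);z=W[...,2]
for n,q,t,R in [("portrait",(430,-197),102,26),("wide",(507,-210),70,31),("tele",(581,-217),120,29),("normal",(662,-229),86,23)]:
    r=np.hypot(W[...,0]-q[0],W[...,1]-q[1])
    m=(r<36)&(z>t-5)&(z<t+5)
    p=W[m][:,:2].astype(np.float32)
    if len(p)<5: print(n,"none");continue
    cc,R2=cv2.minEnclosingCircle(p);uv=np.argwhere(m)[:,::-1].mean(0)
    print(n,len(p),"enc",np.round(cc,1),round(R2,1),"of",R,"mid",(p.min(0)+p.max(0))/2,"px",uv.round(),"top",np.percentile(z[m],50).round(1))
E
python3 lens.py w2; python3 lens.py scene0;python3 lens.py side0; python3 go.py 581 -217 250 -7.9
```

```text
portrait 1927 enc [ 429.6 -197.9] 25.8 of 26 mid [ 429.22064 -198.13626] px [251.  87.] top 102.6
wide 1918 enc [ 504.7 -209.2] 31.0 of 31 mid [ 504.5019  -209.37967] px [252. 152.] top 70.7
tele 1806 enc [ 579.  -218.6] 28.7 of 29 mid [ 578.997  -218.3857] px [252. 225.] top 120.8
normal 761 enc [ 659.5 -229.9] 22.8 of 23 mid [ 659.6498  -229.81346] px [253. 268.] top 86.5
portrait 315 enc [ 428.7 -198.7] 27.3 of 26 mid [ 429.30038 -196.82957] px [188. 155.] top 102.8
wide 352 enc [ 504.1 -207.6] 31.2 of 31 mid [ 501.53253 -207.91049] px [189. 187.] top 70.9
tele 557 enc [ 579.2 -218. ] 29.5 of 29 mid [ 579.1039  -217.11632] px [183. 204.] top 120.8
normal 397 enc [ 660.5 -229.1] 23.0 of 23 mid [ 660.8245  -229.11353] px [182. 248.] top 86.2
portrait 324 enc [ 430.1 -198.2] 26.9 of 26 mid [ 430.38623 -197.8258 ] px [322. 125.] top 100.8
wide 422 enc [ 508.  -208.4] 32.8 of 31 mid [ 506.88672 -209.04742] px [288. 127.] top 68.8
tele 368 enc [ 582.4 -218.7] 31.2 of 29 mid [ 581.7062 -218.7414] px [257. 101.] top 119.2
normal 216 enc [ 662.7 -229.7] 24.4 of 23 mid [ 663.42615 -230.29416] px [223. 103.] top 84.7
t 3.25 p [ 519.6 -201.2  268.7] gap 88.2 F [-0.1  0.1 -0.3] delta [-62.9  -7.   19. ] [-0.005  0.003 -0.003]
```

View pics/w2.png

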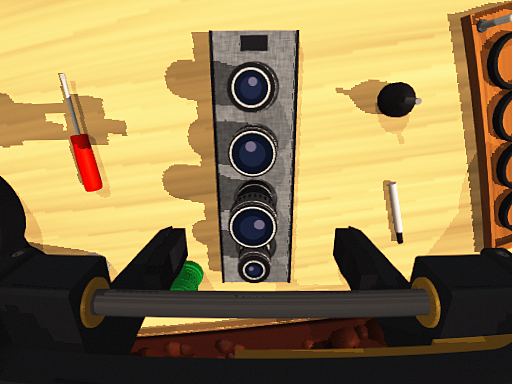

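The wrist view confirms the order, top to bottom: portrait (251,87), wide (252,152), tele (252,225), normal (253,268). The green decoy is apart at (187,275). I'll take them tallest first, gripping across the row, starting with the tele.

>>> arm_command([
  [[-15,-2,5,0,0,0],[-35,-4,15,-0.002,0,0],[-52,-6,30,-0.005,0.002,0],[-60,-7.5,50,-0.005,0.003,0],[-62,-7.6,75,-0.005,0.003,0],[-62,-7.6,100,-0.005,0.003,0],[-62,-7.6,125,-0.005,0.003,0],[-62,-7.6,145,-0.005,0.003,0],[-62,-7.6,165,-0.005,0.003,0],[-62,-7.6,178,-0.005,0.003,0]],
], grip=-1)

```text
time_s: 4.25
tcp_pos: [579.5, -218.1, 89.1]
tool_rot: [[-0.99, 0.14, -0.002], [0.14, 0.99, 0.001], [0.002, 0.0, -1.0]]
force: [-0.3, 0.7, 0.5]
finger_gap: 88.0
```

```bash
python3 go.py 580 -218.5 91 -7.9
```

```text
t 4.25 p [ 579.5 -218.1   89.1] gap 88.0 F [-0.3  0.7  0.5] delta [-0.6 -0.3 -1.9] [ 0.    -0.002 -0.003]
```

>>> arm_command([
  [[0,0,-1,0,0,0],[0,0,-2,0,0,0],[0,0,-2,0,0,0],[0,0,-2,0,0,0],[0,0,-2,0,0,0],[0,0,-2,0,0,0],[0,0,-2,0,0,0],[0,0,-2,0,0,0],[0,0,-2,0,0,0],[0,0,-2,0,0,0]],
], grip=1, force=25)

```text
time_s: 5.25
tcp_pos: [580.6, -218.8, 92.6]
tool_rot: [[-0.99, 0.14, 0.0], [0.14, 0.99, -0.001], [-0.0, -0.001, -1.0]]
force: [-0.3, -2.3, 6.6]
finger_gap: 57.2
```

>>> arm_command([
  [[0,0,-4,0,0,0],[0,0,-12,0,0,0],[0,0,-24,0,0,0],[0,0,-40,0,0,0],[0,0,-58,0,0,0],[0,0,-78,0,0,0],[0,0,-98,0,0,0],[0,0,-116,0,0,0],[0,0,-130,0,0,0],[0,0,-135,0,0,0]],
])

```text
time_s: 6.25
tcp_pos: [581.5, -219.1, 230.6]
tool_rot: [[-0.99, 0.14, 0.004], [0.14, 0.99, -0.002], [-0.004, -0.002, -1.0]]
force: [0.6, 0.8, -5.5]
finger_gap: 57.7
```

```bash
python3 go.py 664.4 207.6 225 10.9
```

```text
t 6.25 p [ 581.5 -219.1  230.6] gap 57.7 F [ 0.6  0.8 -5.5] delta [-22.2 434.1   5. ] [-0.002  0.004 -0.331]
```

>>> arm_command([
  [[-1,15,0,0,0,-0.01],[-3,45,0,0,0,-0.03],[-5,90,0,0,0,-0.07],[-8,138,0,0,0,-0.11],[-10,186,0,0,0,-0.15],[-13,234,0,0,0,-0.19],[-15,282,0,0,0,-0.23],[-18,330,0,0,0,-0.27],[-20,370,0,0,0,-0.3],[-22,400,0,0,0,-0.32]],
])

```text
time_s: 7.25
tcp_pos: [658.3, 177.9, 228.4]
tool_rot: [[-0.983, -0.182, 0.001], [-0.182, 0.983, -0.001], [-0.001, -0.002, -1.0]]
force: [0.5, -0.3, -5.5]
finger_gap: 57.4
```

```bash
python3 go.py 664.4 207.6 120 10.9
```

```text
t 7.25 p [658.3 177.9 228.4] gap 57.4 F [ 0.5 -0.3 -5.5] delta [-11.3  28.2 108.4] [-0.002  0.001 -0.007]
```

>>> arm_command([
  [[-3,8,2,0,0,0],[-7,20,8,0,0,-0.004],[-11,28,18,0,0,-0.007],[-11.3,28.2,30,-0.002,0.001,-0.007],[-11.3,28.2,45,-0.002,0.001,-0.007],[-11.3,28.2,60,-0.002,0.001,-0.007],[-11.3,28.2,75,-0.002,0.001,-0.007],[-11.3,28.2,90,-0.002,0.001,-0.007],[-11.3,28.2,100,-0.002,0.001,-0.007],[-11.3,28.2,106,-0.002,0.001,-0.007]],
])

```text
time_s: 8.25
tcp_pos: [663.7, 207.1, 120.5]
tool_rot: [[-0.982, -0.188, -0.002], [-0.188, 0.982, -0.0], [0.002, 0.0, -1.0]]
force: [-0.1, -0.2, -5.4]
finger_gap: 57.6
```

```bash
python3 look.py wrist w3;python3 look.py side s3; python3 rings.py w3;  python3 go.py 664.4 207.6 91 10.9; python3 - <<'E'
import cv2,numpy as np
a=cv2.imread('pics/w3.png');b=cv2.imread('pics/s3.png')[200:350,80:360]
b=cv2.resize(b,(512,275));cv2.imwrite('pics/v3.png',np.vstack([a[:310],b]))
E
```

```text
0 0 enc [0. 0.] 0.0 fit [0. 0.] 0.0 z nan
1 1557 enc [521. 180.] 37.7 fit [519.5 179.9] 31.1 z 24.0
2 2785 enc [588.4 192. ] 46.0 fit [587.5 193.2] 36.2 z 23.9
3 1265 enc [657.7 207.5] 40.1 fit [659.7 207.3] 34.1 z 24.0
691.5423702240108 17.441844120264154 mean [441.66630181 145.10238208]
t 8.35 p [663.7 207.3 121. ] gap 57.6 F [-0.   1.  -4.6] delta [-0.8  0.2 30. ] [ 0.    -0.002 -0.   ]
  return _methods._mean(a, axis=axis, dtype=dtype,
  ret = ret.dtype.type(ret / rcount)
```

View pics/v3.png

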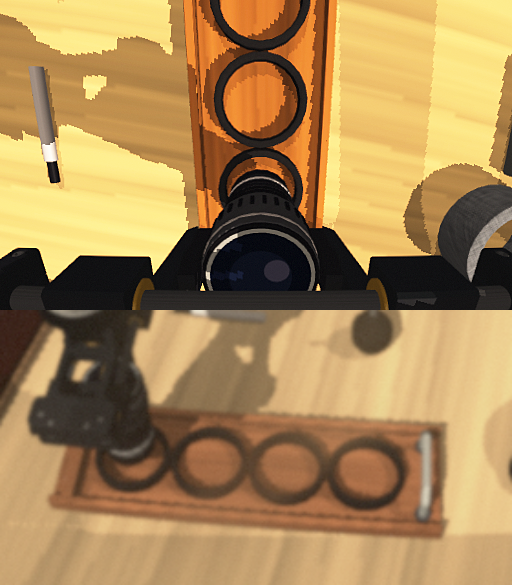

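The tele is over the farthest ring, and ring 3's fit agrees with my well model. I'll lower it gently.

>>> arm_command([
  [[-0.4,0.2,5,0,0,0],[-0.8,0.2,10,0,-0.001,0],[-0.8,0.2,15,0,-0.002,0],[-0.8,0.2,19,0,-0.002,0],[-0.8,0.2,22,0,-0.002,0],[-0.8,0.2,24,0,-0.002,0],[-0.8,0.2,26,0,-0.002,0],[-0.8,0.2,27.5,0,-0.002,0],[-0.8,0.2,28.5,0,-0.002,0],[-0.8,0.2,29,0,-0.002,0]],
])

```text
time_s: 9.35
tcp_pos: [664.4, 207.6, 92.0]
tool_rot: [[-0.982, -0.189, 0.0], [-0.189, 0.982, 0.0], [-0.0, 0.0, -1.0]]
force: [-0.3, -0.8, -5.3]
finger_gap: 57.5
```

>>> arm_command([
  [[0,0,0.3,0,0,0],[0,0,0.6,0,0,0],[0,0,0.9,0,0,0],[0,0,1.2,0,0,0],[0,0,1.2,0,0,0],[0,0,1.2,0,0,0],[0,0,1.2,0,0,0],[0,0,1.2,0,0,0],[0,0,1.2,0,0,0],[0,0,1.2,0,0,0]],
])

```text
time_s: 10.35
tcp_pos: [664.4, 207.6, 90.8]
tool_rot: [[-0.982, -0.189, 0.0], [-0.189, 0.982, 0.0], [-0.0, 0.0, -1.0]]
force: [-0.4, 0.7, -6.1]
finger_gap: 57.6
```

>>> arm_command([
  [[0,0,0.3,0,0,0],[0,0,0.6,0,0,0],[0,0,0.9,0,0,0],[0,0,1.2,0,0,0],[0,0,1.4,0,0,0],[0,0,1.6,0,0,0],[0,0,1.7,0,0,0],[0,0,1.8,0,0,0],[0,0,1.8,0,0,0],[0,0,1.8,0,0,0]],
])

```text
time_s: 11.35
tcp_pos: [665.1, 207.7, 90.7]
tool_rot: [[-0.982, -0.189, 0.002], [-0.189, 0.982, 0.001], [-0.002, 0.0, -1.0]]
force: [-3.6, -1.4, 6.4]
finger_gap: 57.3
```

Contact: the force went from -6 to +6 N. I'll ease off, release, then retreat.

>>> arm_command([
  [[0,0,0,0,0,0],[0,0,0,0,0,0],[0,0,0,0,0,0],[0,0,0,0,0,0],[0,0,0,0,0,0],[0,0,0,0,0,0],[0,0,0,0,0,0],[0,0,0,0,0,0],[0,0,0,0,0,0],[0,0,0,0,0,0]],
], grip=-1)

```text
time_s: 12.35
tcp_pos: [665.1, 207.8, 90.7]
tool_rot: [[-0.982, -0.189, 0.002], [-0.189, 0.982, 0.001], [-0.002, 0.0, -1.0]]
force: [-0.6, 0.8, 0.5]
finger_gap: 88.1
```

>>> arm_command([
  [[0,0,-5,0,0,0],[0,0,-15,0,0,0],[0,0,-30,0,0,0],[0,0,-50,0,0,0],[0,0,-75,0,0,0],[0,0,-100,0,0,0],[0,0,-120,0,0,0],[0,0,-130,0,0,0],[0,0,-135,0,0,0],[0,0,-135,0,0,0]],
])

```text
time_s: 13.35
tcp_pos: [665.1, 207.7, 226.7]
tool_rot: [[-0.982, -0.189, 0.003], [-0.189, 0.982, 0.001], [-0.003, 0.0, -1.0]]
force: [-0.5, -0.2, -0.2]
finger_gap: 88.1
```

```bash
python3 look.py wrist w4; cat > chk.py <<'E'
import sys
from h import *
c=dict(np.load(f"pics/{sys.argv[1]}.npz"));W=cloud(c);z=W[...,2]
for i,(n,t,R) in enumerate([("wide",68,31),("normal",84,23),("portrait",100,26),("tele",118,29)]):
    q=np.array([434.6,163.4])+i*np.array([76.6,14.75])
    r=np.hypot(W[...,0]-q[0],W[...,1]-q[1]);m=(r<36)&(abs(z-t)<6)
    p=W[m][:,:2].astype(np.float32)
    if len(p)<30: print(n,"none");continue
    cc,R2=cv2.minEnclosingCircle(p);print(n,len(p),"off",np.round(cc-q,1),round(R2,1),"of",R,"top",np.median(z[m]).round(1),"want",t)
E
python3 chk.py w4; python3 go.py 429.7 -198 225 -7.9
```

```text
wide none
normal none
portrait none
tele 2808 off [-1.  -0.4] 28.9 of 29 top 118.7 want 118
t 13.4 p [664.6 207.6 225.4] gap 88.3 F [-0.4 -1.  -0.2] delta [ 3.072e+02 -3.540e+02 -1.000e-01] [0.    0.001 0.328]
```

Tele is seated: offset (-1.0, -0.4), top at 118.7 against 118. Next is the portrait.

>>> arm_command([
  [[20,-23,0,0,0,0.02],[50,-58,0,0,0,0.05],[81,-94,0,0,0,0.09],[112,-130,0,0,0,0.12],[143,-166,0,0,0,0.15],[174,-202,0,0,0,0.19],[206,-238,0,0,0,0.22],[237,-274,0,0,0,0.26],[265,-306,0,0,0,0.29],[285,-330,0,0,0,0.328]],
])

```text
time_s: 14.4
tcp_pos: [444.5, -171.7, 223.4]
tool_rot: [[-0.99, 0.14, -0.001], [0.14, 0.99, 0.001], [0.001, 0.001, -1.0]]
force: [0.1, 0.1, -0.3]
finger_gap: 87.9
```

```bash
python3 go.py 429.7 -198 74 -7.9
```

```text
t 14.4 p [ 444.5 -171.7  223.4] gap 87.9 F [ 0.1  0.1 -0.3] delta [ 10.8 -28.3 149.4] [ 0.001 -0.001 -0.003]
```

>>> arm_command([
  [[4,-10,4,0,0,0],[9,-23,14,0,0,0],[10.8,-28,28,0,0,0],[10.8,-28.3,48,0,0,0],[10.8,-28.3,70,0,0,0],[10.8,-28.3,92,0,0,0],[10.8,-28.3,114,0,0,0],[10.8,-28.3,132,0,0,0],[10.8,-28.3,145,0,0,0],[10.8,-28.3,149,0,0,0]],
])

```text
time_s: 15.4
tcp_pos: [428.4, -196.5, 71.8]
tool_rot: [[-0.99, 0.139, -0.005], [0.139, 0.99, 0.003], [0.006, 0.003, -1.0]]
force: [-0.2, -0.1, -0.4]
finger_gap: 88.0
```

```bash
python3 go.py 429.7 -198 73 -7.9
```

```text
t 15.4 p [ 428.4 -196.5   71.8] gap 88.0 F [-0.2 -0.1 -0.4] delta [-1.5 -1.3 -1.2] [ 0.003 -0.006 -0.002]
```

>>> arm_command([
  [[-1.5,-1.3,-1,0.003,-0.006,0],[-1.5,-1.3,-1,0.003,-0.006,0],[-1.5,-1.3,-1,0.003,-0.006,0],[-1.5,-1.3,-1,0.003,-0.006,0],[-1.5,-1.3,-1,0.003,-0.006,0],[-1.5,-1.3,-1,0.003,-0.006,0],[-1.5,-1.3,-1,0.003,-0.006,0],[-1.5,-1.3,-1,0.003,-0.006,0],[-1.5,-1.3,-1,0.003,-0.006,0],[-1.5,-1.3,-1,0.003,-0.006,0]],
], grip=1)

```text
time_s: 16.4
tcp_pos: [430.3, -198.6, 73.6]
tool_rot: [[-0.99, 0.139, 0.002], [0.139, 0.99, -0.002], [-0.002, -0.001, -1.0]]
force: [-1.5, -1.5, 6.0]
finger_gap: 51.5
```

>>> arm_command([
  [[0,0,-4,0,0,0],[0,0,-12,0,0,0],[0,0,-24,0,0,0],[0,0,-40,0,0,0],[0,0,-58,0,0,0],[0,0,-78,0,0,0],[0,0,-98,0,0,0],[0,0,-116,0,0,0],[0,0,-130,0,0,0],[0,0,-135,0,0,0]],
])

```text
time_s: 17.4
tcp_pos: [430.8, -198.7, 210.6]
tool_rot: [[-0.99, 0.139, 0.004], [0.139, 0.99, -0.003], [-0.005, -0.002, -1.0]]
force: [0.0, -0.4, -3.4]
finger_gap: 51.5
```

```bash
python3 go.py 587.8 192.9 208 10.9
```

```text
t 17.4 p [ 430.8 -198.7  210.6] gap 51.5 F [ 0.  -0.4 -3.4] delta [-101.   409.6    2.2] [-0.003  0.004 -0.33 ]
```

>>> arm_command([
  [[-5,20,0,0,0,-0.02],[-14,56,0,0,0,-0.05],[-25,102,0,0,0,-0.09],[-36,147,0,0,0,-0.12],[-47,192,0,0,0,-0.15],[-58,237,0,0,0,-0.19],[-69,281,0,0,0,-0.23],[-80,325,0,0,0,-0.27],[-89,360,0,0,0,-0.3],[-95,384,0,0,0,-0.33]],
])

```text
time_s: 18.4
tcp_pos: [578.2, 171.1, 209.1]
tool_rot: [[-0.981, -0.193, 0.003], [-0.193, 0.981, -0.003], [-0.002, -0.003, -1.0]]
force: [0.9, -0.3, -3.5]
finger_gap: 51.5
```

```bash
python3 go.py 587.8 192.9 90 10.9
```

```text
t 18.4 p [578.2 171.1 209.1] gap 51.5 F [ 0.9 -0.3 -3.5] delta [-13.3  19.9 119.1] [-0.003  0.002  0.004]
```

>>> arm_command([
  [[-4,6,2,0,0,0],[-9,14,8,-0.003,0.002,0.004],[-13,19.9,18,-0.003,0.002,0.004],[-13.3,19.9,32,-0.003,0.002,0.004],[-13.3,19.9,48,-0.003,0.002,0.004],[-13.3,19.9,65,-0.003,0.002,0.004],[-13.3,19.9,82,-0.003,0.002,0.004],[-13.3,19.9,98,-0.003,0.002,0.004],[-13.3,19.9,110,-0.003,0.002,0.004],[-13.3,19.9,116,-0.003,0.002,0.004]],
])

```text
time_s: 19.4
tcp_pos: [586.6, 192.1, 90.9]
tool_rot: [[-0.982, -0.188, -0.003], [-0.188, 0.982, -0.001], [0.003, -0.0, -1.0]]
force: [0.7, -0.3, -3.8]
finger_gap: 51.5
```

```bash
python3 go.py 587.8 192.9 72.7 10.9
```

```text
t 19.4 p [586.6 192.1  90.9] gap 51.5 F [ 0.7 -0.3 -3.8] delta [-1.4  0.6 18.2] [-0.    -0.003 -0.001]
```

>>> arm_command([
  [[-1,0.5,3,0,-0.003,0],[-1.4,0.6,6,0,-0.003,0],[-1.4,0.6,9,0,-0.003,0],[-1.4,0.6,12,0,-0.003,0],[-1.4,0.6,14.5,0,-0.003,0],[-1.4,0.6,16.5,0,-0.003,0],[-1.4,0.6,17.5,0,-0.003,0],[-1.4,0.6,18,0,-0.003,0],[-1.4,0.6,18.3,0,-0.003,0],[-1.4,0.6,18.6,0,-0.003,0]],
])

```text
time_s: 20.4
tcp_pos: [587.9, 192.9, 72.4]
tool_rot: [[-0.982, -0.188, 0.0], [-0.188, 0.982, -0.0], [-0.0, -0.0, -1.0]]
force: [0.9, 0.3, -4.5]
finger_gap: 51.6
```

>>> arm_command([
  [[0,0,0.2,0,0,0],[0,0,0.4,0,0,0],[0,0,0.6,0,0,0],[0,0,0.8,0,0,0],[0,0,1,0,0,0],[0,0,1.2,0,0,0],[0,0,1.3,0,0,0],[0,0,1.3,0,0,0],[0,0,1.3,0,0,0],[0,0,1.3,0,0,0]],
])

```text
time_s: 21.4
tcp_pos: [588.2, 193.0, 71.6]
tool_rot: [[-0.982, -0.188, 0.001], [-0.188, 0.982, -0.0], [-0.001, -0.0, -1.0]]
force: [-1.2, -0.2, 3.0]
finger_gap: 51.6
```

Contact. Release and retreat.

>>> arm_command([
  [[0,0,0,0,0,0],[0,0,0,0,0,0],[0,0,0,0,0,0],[0,0,0,0,0,0],[0,0,0,0,0,0],[0,0,0,0,0,0],[0,0,0,0,0,0],[0,0,0,0,0,0],[0,0,0,0,0,0],[0,0,0,0,0,0]],
], grip=-1)

```text
time_s: 22.4
tcp_pos: [588.2, 193.0, 71.6]
tool_rot: [[-0.982, -0.188, 0.001], [-0.188, 0.982, -0.0], [-0.001, -0.0, -1.0]]
force: [-0.2, 0.4, -0.4]
finger_gap: 88.3
```

>>> arm_command([
  [[0,0,-5,0,0,0],[0,0,-15,0,0,0],[0,0,-30,0,0,0],[0,0,-50,0,0,0],[0,0,-75,0,0,0],[0,0,-100,0,0,0],[0,0,-125,0,0,0],[0,0,-145,0,0,0],[0,0,-155,0,0,0],[0,0,-155,0,0,0]],
])

```text
time_s: 23.4
tcp_pos: [589.3, 193.4, 229.8]
tool_rot: [[-0.982, -0.188, 0.006], [-0.188, 0.982, 0.001], [-0.006, 0.0, -1.0]]
force: [0.1, -0.2, -0.9]
finger_gap: 88.2
```

```bash
python3 look.py wrist w5; python3 chk.py w5; python3 go.py 660.5 -229.5 225 -7.9
```

```text
wide none
normal none
portrait 1971 off [-1.4 -0.2] 25.8 of 26 top 100.6 want 100
tele 2165 off [-1.5 -0.6] 29.3 of 29 top 118.8 want 118
t 23.45 p [588.4 193.1 227.9] gap 88.1 F [-1.2 -0.  -0.7] delta [   8.7 -428.6    2.9] [0.    0.003 0.327]
```

>>> arm_command([
  [[0,-25,0,0,0,0.02],[1,-65,0,0,0,0.05],[2,-110,0,0,0,0.09],[3,-158,0,0,0,0.12],[4,-206,0,0,0,0.15],[5,-254,0,0,0,0.19],[6,-302,0,0,0,0.22],[7,-350,0,0,0,0.26],[8,-385,0,0,0,0.29],[8,-408,0,0.001,0.003,0.326]],
])

```text
time_s: 24.45
tcp_pos: [656.3, -211.7, 225.7]
tool_rot: [[-0.99, 0.14, -0.003], [0.14, 0.99, 0.0], [0.003, -0.0, -1.0]]
force: [-0.8, -0.1, 0.2]
finger_gap: 88.1
```

```bash
python3 look.py wrist w6; python3 lens.py w6; python3 go.py 660.5 -229.5 58 -7.9
```

```text
portrait none
wide 3067 enc [ 505.4 -209.1] 30.9 of 31 mid [ 509.19794 -208.89954] px [240.  26.] top 70.7
tele none
normal 1400 enc [ 660.1 -230. ] 22.8 of 23 mid [ 659.916  -230.0531] px [242. 183.] top 86.4
t 24.5 p [ 657.  -214.2  225.9] gap 87.9 F [ 0.8 -1.9 -0.3] delta [ -5.9 -14.2 167.9] [-0.002 -0.002 -0.005]
```

>>> arm_command([
  [[-2,-5,4,0,0,0],[-5,-12,14,0,0,0],[-5.7,-14.5,30,0,0,-0.005],[-5.7,-14.5,50,0,0,-0.005],[-5.7,-14.5,74,0,0,-0.005],[-5.7,-14.5,98,0,0,-0.005],[-5.7,-14.5,122,0,0,-0.005],[-5.7,-14.5,144,0,0,-0.005],[-5.7,-14.5,160,0,0,-0.005],[-5.7,-14.5,167,0,0,-0.005]],
])

```text
time_s: 25.5
tcp_pos: [658.4, -228.1, 55.6]
tool_rot: [[-0.991, 0.137, -0.006], [0.137, 0.991, -0.0], [0.006, -0.001, -1.0]]
force: [0.1, -0.5, -0.5]
finger_gap: 87.7
```

```bash
python3 go.py 660.3 -229.8 58 -7.9
```

```text
t 25.5 p [ 658.4 -228.1   55.6] gap 87.7 F [ 0.1 -0.5 -0.5] delta [-2.1 -1.4 -2.4] [-0.001 -0.006  0.001]
```

>>> arm_command([
  [[-2,-1.4,-1.5,0,-0.006,0],[-2,-1.4,-1.5,0,-0.006,0],[-2,-1.4,-1.5,0,-0.006,0],[-2,-1.4,-1.5,0,-0.006,0],[-2,-1.4,-1.5,0,-0.006,0],[-2,-1.4,-1.5,0,-0.006,0],[-2,-1.4,-1.5,0,-0.006,0],[-2,-1.4,-1.5,0,-0.006,0],[-2,-1.4,-1.5,0,-0.006,0],[-2,-1.4,-1.5,0,-0.006,0]],
], grip=1)

```text
time_s: 26.5
tcp_pos: [660.7, -230.3, 58.0]
tool_rot: [[-0.991, 0.137, 0.001], [0.137, 0.991, -0.002], [-0.001, -0.002, -1.0]]
force: [-0.4, -1.8, 5.2]
finger_gap: 45.2
```

>>> arm_command([
  [[0,0,-4,0,0,0],[0,0,-12,0,0,0],[0,0,-24,0,0,0],[0,0,-40,0,0,0],[0,0,-58,0,0,0],[0,0,-78,0,0,0],[0,0,-98,0,0,0],[0,0,-116,0,0,0],[0,0,-130,0,0,0],[0,0,-135,0,0,0]],
])

```text
time_s: 27.5
tcp_pos: [661.7, -230.4, 196.2]
tool_rot: [[-0.991, 0.137, 0.005], [0.137, 0.991, -0.003], [-0.005, -0.003, -1.0]]
force: [-0.5, 0.5, -3.5]
finger_gap: 45.7
```

```bash
python3 go.py 511.2 178.1 192 10.9
```

```text
t 27.5 p [ 661.7 -230.4  196.2] gap 45.7 F [-0.5  0.5 -3.5] delta [205.  384.1   2.1] [-0.004  0.005 -0.327]
```

>>> arm_command([
  [[10,19,0,0,0,-0.02],[28,52,0,0,0,-0.05],[50,94,0,0,0,-0.09],[72,135,0,0,0,-0.12],[94,176,0,0,0,-0.15],[116,218,0,0,0,-0.19],[138,259,0,0,0,-0.23],[160,300,0,0,0,-0.27],[178,335,0,0,0,-0.3],[190,356,0,-0.004,0.005,-0.327]],
])

```text
time_s: 28.5
tcp_pos: [519.1, 151.3, 193.2]
tool_rot: [[-0.981, -0.193, -0.003], [-0.193, 0.981, 0.001], [0.003, 0.002, -1.0]]
force: [0.0, -0.3, -2.9]
finger_gap: 45.4
```

```bash
python3 go.py 511.2 178.1 75 10.9
```

```text
t 28.5 p [519.1 151.3 193.2] gap 45.4 F [ 0.  -0.3 -2.9] delta [  2.3  27.6 118.2] [ 0.002 -0.003  0.004]
```

>>> arm_command([
  [[1,8,2,0,0,0],[2,20,8,0.001,-0.002,0.004],[2.3,27,18,0.002,-0.003,0.004],[2.3,27.6,32,0.002,-0.003,0.004],[2.3,27.6,48,0.002,-0.003,0.004],[2.3,27.6,65,0.002,-0.003,0.004],[2.3,27.6,82,0.002,-0.003,0.004],[2.3,27.6,98,0.002,-0.003,0.004],[2.3,27.6,110,0.002,-0.003,0.004],[2.3,27.6,116,0.002,-0.003,0.004]],
])

```text
time_s: 29.5
tcp_pos: [510.1, 176.9, 74.8]
tool_rot: [[-0.982, -0.188, -0.003], [-0.188, 0.982, -0.002], [0.003, -0.001, -1.0]]
force: [-0.3, -0.4, -4.1]
finger_gap: 45.6
```

```bash
python3 go.py 511.2 178.1 57 10.9
```

```text
t 29.5 p [510.1 176.9  74.8] gap 45.6 F [-0.3 -0.4 -4.1] delta [-1.4  1.  17.8] [-0.001 -0.003 -0.001]
```

>>> arm_command([
  [[-1,0.5,3,0,-0.003,0],[-1.4,1,6,0,-0.003,0],[-1.4,1,9,0,-0.003,0],[-1.4,1,12,0,-0.003,0],[-1.4,1,14.5,0,-0.003,0],[-1.4,1,16.3,0,-0.003,0],[-1.4,1,17.2,0,-0.003,0],[-1.4,1,17.7,0,-0.003,0],[-1.4,1,18,0,-0.003,0],[-1.4,1,18.2,0,-0.003,0]],
])

```text
time_s: 30.5
tcp_pos: [511.3, 178.1, 56.8]
tool_rot: [[-0.982, -0.188, -0.0], [-0.188, 0.982, -0.001], [0.0, -0.001, -1.0]]
force: [1.1, -0.5, -3.2]
finger_gap: 45.1
```

>>> arm_command([
  [[0,0,0.2,0,0,0],[0,0,0.4,0,0,0],[0,0,0.6,0,0,0],[0,0,0.8,0,0,0],[0,0,1,0,0,0],[0,0,1.2,0,0,0],[0,0,1.3,0,0,0],[0,0,1.3,0,0,0],[0,0,1.3,0,0,0],[0,0,1.3,0,0,0]],
])

```text
time_s: 31.5
tcp_pos: [511.4, 178.2, 56.0]
tool_rot: [[-0.982, -0.188, 0.0], [-0.188, 0.982, -0.001], [0.0, -0.001, -1.0]]
force: [-3.4, -0.9, 6.5]
finger_gap: 45.5
```

>>> arm_command([
  [[0,0,0,0,0,0],[0,0,0,0,0,0],[0,0,0,0,0,0],[0,0,0,0,0,0],[0,0,0,0,0,0],[0,0,0,0,0,0],[0,0,0,0,0,0],[0,0,0,0,0,0],[0,0,0,0,0,0],[0,0,0,0,0,0]],
], grip=-1)

```text
time_s: 32.5
tcp_pos: [511.4, 178.2, 56.0]
tool_rot: [[-0.982, -0.188, 0.0], [-0.188, 0.982, -0.001], [0.0, -0.001, -1.0]]
force: [0.5, -0.3, -0.2]
finger_gap: 88.3
```

>>> arm_command([
  [[0,0,-5,0,0,0],[0,0,-15,0,0,0],[0,0,-30,0,0,0],[0,0,-50,0,0,0],[0,0,-75,0,0,0],[0,0,-100,0,0,0],[0,0,-125,0,0,0],[0,0,-145,0,0,0],[0,0,-155,0,0,0],[0,0,-155,0,0,0]],
])

```text
time_s: 33.5
tcp_pos: [512.7, 178.7, 213.9]
tool_rot: [[-0.982, -0.188, 0.005], [-0.188, 0.982, 0.001], [-0.005, -0.0, -1.0]]
force: [-0.3, 0.2, -0.4]
finger_gap: 88.2
```

```bash
python3 look.py wrist w7; python3 chk.py w7; python3 go.py 505.3 -209.1 210 -7.9
```

```text
wide none
normal 1535 off [-0.3  0.1] 22.9 of 23 top 84.4 want 84
portrait 1737 off [-1.2 -0.6] 26.1 of 26 top 100.7 want 100
tele 1100 off [-0.5  0.3] 28.6 of 29 top 119.0 want 118
t 33.55 p [511.8 178.4 212.1] gap 88.1 F [-0.1 -0.9 -1. ] delta [  79.2 -379.4    2.2] [-0.     0.002  0.327]
```

>>> arm_command([
  [[4,-20,0,0,0,0.02],[12,-58,0,0,0,0.05],[21,-102,0,0,0,0.09],[30,-146,0,0,0,0.12],[39,-190,0,0,0,0.15],[49,-234,0,0,0,0.19],[58,-278,0,0,0,0.22],[66,-320,0,0,0,0.26],[73,-350,0,0,0,0.29],[77,-368,0,0,0.002,0.326]],
])

```text
time_s: 34.55
tcp_pos: [503.9, -199.6, 210.3]
tool_rot: [[-0.99, 0.14, -0.003], [0.14, 0.99, 0.0], [0.003, 0.0, -1.0]]
force: [-0.2, 0.0, -0.7]
finger_gap: 88.1
```

```bash
python3 go.py 505.3 -209.1 47 -7.9
```

```text
t 34.55 p [ 503.9 -199.6  210.3] gap 88.1 F [-0.2  0.  -0.7] delta [ -3.2  -9.2 163.3] [ 0.    -0.003 -0.003]
```

>>> arm_command([
  [[-2,-4,4,0,0,0],[-4,-9,14,0,0,0],[-4.5,-10.5,30,0,-0.003,-0.003],[-4.5,-10.5,50,0,-0.003,-0.003],[-4.5,-10.5,74,0,-0.003,-0.003],[-4.5,-10.5,98,0,-0.003,-0.003],[-4.5,-10.5,122,0,-0.003,-0.003],[-4.5,-10.5,142,0,-0.003,-0.003],[-4.5,-10.5,156,0,-0.003,-0.003],[-4.5,-10.5,162,0,-0.003,-0.003]],
])

```text
time_s: 35.55
tcp_pos: [504.9, -208.9, 45.8]
tool_rot: [[-0.991, 0.136, -0.003], [0.136, 0.991, 0.002], [0.004, 0.001, -1.0]]
force: [-0.9, -1.1, 0.1]
finger_gap: 88.4
```

```bash
python3 go.py 505.3 -209.1 46.5 -7.9
```

```text
t 35.55 p [ 504.9 -208.9   45.8] gap 88.4 F [-0.9 -1.1  0.1] delta [-0.4 -0.1 -0.7] [ 0.001 -0.004  0.002]
```

>>> arm_command([
  [[0,0,-0.5,0,-0.003,0],[0,0,-0.5,0,-0.003,0],[0,0,-0.5,0,-0.003,0],[0,0,-0.5,0,-0.003,0],[0,0,-0.5,0,-0.003,0],[0,0,-0.5,0,-0.003,0],[0,0,-0.5,0,-0.003,0],[0,0,-0.5,0,-0.003,0],[0,0,-0.5,0,-0.003,0],[0,0,-0.5,0,-0.003,0]],
], grip=1)

```text
time_s: 36.55
tcp_pos: [505.8, -209.4, 47.4]
tool_rot: [[-0.991, 0.136, 0.001], [0.136, 0.991, 0.001], [-0.001, 0.001, -1.0]]
force: [-0.3, -0.7, 6.4]
finger_gap: 61.2
```

>>> arm_command([
  [[0,0,-4,0,0,0],[0,0,-12,0,0,0],[0,0,-24,0,0,0],[0,0,-40,0,0,0],[0,0,-58,0,0,0],[0,0,-78,0,0,0],[0,0,-98,0,0,0],[0,0,-116,0,0,0],[0,0,-130,0,0,0],[0,0,-135,0,0,0]],
])

```text
time_s: 37.55
tcp_pos: [506.4, -209.9, 184.6]
tool_rot: [[-0.991, 0.136, 0.004], [0.136, 0.991, -0.001], [-0.004, -0.0, -1.0]]
force: [0.4, -0.7, -3.4]
finger_gap: 61.6
```

```bash
python3 go.py 434.6 163.4 180 10.9
```

```text
t 37.55 p [ 506.4 -209.9  184.6] gap 61.6 F [ 0.4 -0.7 -3.4] delta [121.9 360.1   4.1] [-0.001  0.004 -0.327]
```

>>> arm_command([
  [[6,18,0,0,0,-0.02],[17,50,0,0,0,-0.05],[31,92,0,0,0,-0.09],[45,133,0,0,0,-0.12],[59,174,0,0,0,-0.15],[73,215,0,0,0,-0.19],[87,256,0,0,0,-0.23],[100,297,0,0,0,-0.27],[111,328,0,0,0,-0.3],[117,346,0,-0.001,0.004,-0.327]],
])

```text
time_s: 38.55
tcp_pos: [434.9, 151.5, 182.9]
tool_rot: [[-0.981, -0.194, -0.003], [-0.194, 0.981, 0.001], [0.002, 0.001, -1.0]]
force: [-0.4, -0.7, -3.1]
finger_gap: 61.5
```

```bash
python3 go.py 434.6 163.4 65 10.9
```

```text
t 38.55 p [434.9 151.5 182.9] gap 61.5 F [-0.4 -0.7 -3.1] delta [ -2.3  11.6 117.9] [ 0.001 -0.002  0.005]
```

>>> arm_command([
  [[-1,4,2,0,0,0],[-2,9,8,0,-0.002,0.005],[-3,12,18,0,-0.002,0.005],[-3,12.3,32,0,-0.002,0.005],[-3,12.3,48,0,-0.002,0.005],[-3,12.3,65,0,-0.002,0.005],[-3,12.3,82,0,-0.002,0.005],[-3,12.3,98,0,-0.002,0.005],[-3,12.3,110,0,-0.002,0.005],[-3,12.3,115,0,-0.002,0.005]],
])

```text
time_s: 39.55
tcp_pos: [433.8, 163.1, 65.7]
tool_rot: [[-0.982, -0.188, -0.004], [-0.188, 0.982, -0.0], [0.004, 0.001, -1.0]]
force: [-0.8, 0.5, -3.5]
finger_gap: 61.5
```

```bash
python3 look.py wrist w8; python3 go.py 434.6 163.4 46.5 10.9
```

```text
t 39.6 p [433.9 163.2  65.8] gap 61.3 F [-0.4  0.7 -3. ] delta [-0.8  0.  19.3] [ 0.001 -0.004 -0.001]
```

View pics/w8.png

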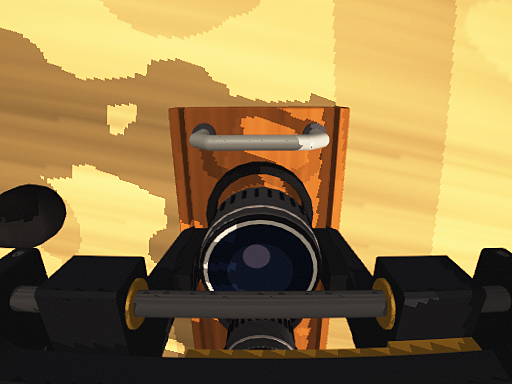

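The wide lens (260,255) is centred over the ring next to the handle (260,140), upright in the jaws. I'll lower it.

>>> arm_command([
  [[-0.5,0,3,0,-0.003,0],[-0.8,0,6,0,-0.004,0],[-0.8,0,9,0,-0.004,0],[-0.8,0,12,0,-0.004,0],[-0.8,0,15,0,-0.004,0],[-0.8,0,17,0,-0.004,0],[-0.8,0,18.3,0,-0.004,0],[-0.8,0,19,0,-0.004,0],[-0.8,0,19.4,0,-0.004,0],[-0.8,0,19.6,0,-0.004,0]],
])

```text
time_s: 40.6
tcp_pos: [434.7, 163.4, 46.2]
tool_rot: [[-0.982, -0.188, 0.0], [-0.188, 0.982, 0.001], [-0.0, 0.001, -1.0]]
force: [0.8, 0.5, -2.7]
finger_gap: 61.4
```

>>> arm_command([
  [[0,0,0.2,0,0,0],[0,0,0.4,0,0,0],[0,0,0.6,0,0,0],[0,0,0.8,0,0,0],[0,0,1,0,0,0],[0,0,1.2,0,0,0],[0,0,1.2,0,0,0],[0,0,1.2,0,0,0],[0,0,1.2,0,0,0],[0,0,1.2,0,0,0]],
])

```text
time_s: 41.6
tcp_pos: [434.7, 163.4, 45.4]
tool_rot: [[-0.982, -0.188, 0.0], [-0.188, 0.982, 0.001], [-0.0, 0.001, -1.0]]
force: [-2.9, -1.8, 5.8]
finger_gap: 61.4
```

>>> arm_command([
  [[0,0,0,0,0,0],[0,0,0,0,0,0],[0,0,0,0,0,0],[0,0,0,0,0,0],[0,0,0,0,0,0],[0,0,0,0,0,0],[0,0,0,0,0,0],[0,0,0,0,0,0],[0,0,0,0,0,0],[0,0,0,0,0,0]],
], grip=-1)

```text
time_s: 42.6
tcp_pos: [434.8, 163.4, 45.4]
tool_rot: [[-0.982, -0.188, 0.0], [-0.188, 0.982, 0.001], [-0.0, 0.001, -1.0]]
force: [0.1, 0.2, -0.5]
finger_gap: 88.1
```

>>> arm_command([
  [[0,0,-5,0,0,0],[0,0,-15,0,0,0],[0,0,-30,0,0,0],[0,0,-50,0,0,0],[0,0,-75,0,0,0],[0,0,-105,0,0,0],[0,0,-140,0,0,0],[0,0,-170,0,0,0],[0,0,-190,0,0,0],[0,0,-200,0,0,0]],
])

```text
time_s: 43.6
tcp_pos: [435.9, 163.7, 248.9]
tool_rot: [[-0.982, -0.188, 0.005], [-0.188, 0.982, 0.002], [-0.005, 0.001, -1.0]]
force: [1.3, 0.5, 0.1]
finger_gap: 88.0
```

```bash
python3 look.py wrist w9; python3 look.py side s9; python3 look.py scene c9; for i in w9 s9 c9; do echo $i; python3 chk.py $i; done; python3 go.py 434 163 245 10.9; python3 - <<'E'
import cv2,numpy as np
b=cv2.imread('pics/s9.png')[190:350,80:360]
cv2.imwrite('pics/v9.png',cv2.resize(b,(784,448)))
E
```

```text
w9
wide 2057 off [-1.2  0.2] 30.9 of 31 top 68.7 want 68
normal 1030 off [-0.5  0.3] 22.9 of 23 top 84.5 want 84
portrait 599 off [-5.3 -0.7] 24.9 of 26 top 100.4 want 100
tele 704 off [-3.  -0.5] 28.7 of 29 top 118.6 want 118
s9
wide 913 off [0.9 0.3] 32.0 of 31 top 66.6 want 68
normal 518 off [2.5 0.8] 23.7 of 23 top 82.6 want 84
portrait 656 off [ 0.5 -0.1] 27.0 of 26 top 98.6 want 100
tele 767 off [-0.  -0.7] 29.4 of 29 top 116.6 want 118
c9
wide 367 off [-2.6 -1.2] 31.9 of 31 top 69.1 want 68
normal 256 off [-0.1 -0.5] 23.6 of 23 top 85.0 want 84
portrait 375 off [-1.9 -0.8] 27.1 of 26 top 101.0 want 100
tele 542 off [-0.9  0.6] 29.7 of 29 top 119.0 want 118
t 43.75 p [434.8 163.3 245.8] gap 87.9 F [0.1 0.1 0.6] delta [ 0.9 -0.2  0.8] [ 0.001  0.002 -0.001]
```

View pics/v9.png

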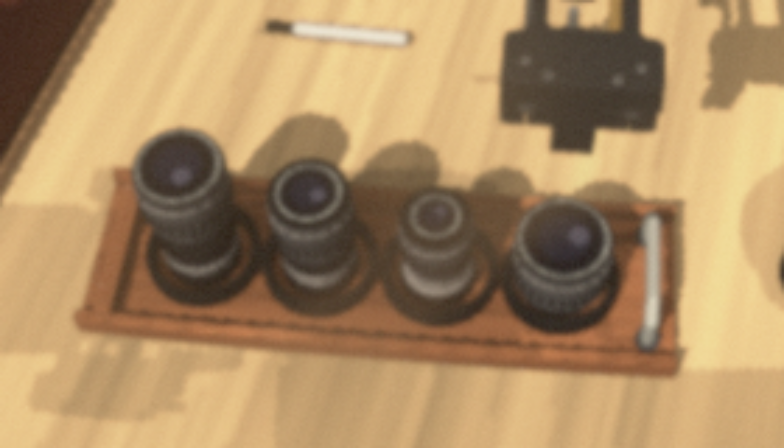

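All four lenses stand upright in their rings. From the handle at (650,280) they run wide (560,260), normal (435,255), portrait (310,235), tele (185,215). The gripper is clear, so I'll hand in.

```bash
python3 -c "
from cell import *
print(finish_job())"
```

```text
the job is handed in; nothing more can be done
None
```

I moved all four lenses from the foam to the tray, tallest first, and handed the job in at about 44 s. From the handle outward they now stand wide, normal, portrait, tele. Each was lowered slowly until the wrist force showed contact (no more than about 7 N) before I released it. The green look-alike was left alone.

**Last checks:**
- **Height:** all four tops are within about 1.5 mm of the fully seated height in all three cameras.
- **Position:** lens centres are within about 3 mm of my measured well centres. The one exception is a 5 mm reading for the portrait from the last wrist picture. That lens was mostly out of that view, and the other two cameras put it within about 2 mm.
- **Uprightness and clearance:** the final picture shows all four upright in their rings, and the gripper is open and well above them.
- **Remaining disagreement:** heights from the side and scene cameras differ by about 2.5 mm, roughly what the 2 mm calibration error would explain.

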